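Fit the cutter cassette into the vegetable slicer

TASK

Pick up the flat steel cutter cassette by its upright grip and slide it nose first into the low slot in the front of the white vegetable slicer, until you feel it come up against the soft stop hidden inside. Press it home with a light but definite push for a moment, never hard, then let go and leave it in the slot resting against the stop. Leave the other things on the counter where they are.

Things in the scene. Friction and masses are not known exactly. Their poses are not given: they have to be found in the camera images.
- slicer: White plastic vegetable slicer fixed to the counter, 160 mm long, 120 wide, 44 high (steel ramp on top to 47), with a clear round feed cup, 80 mm wide and to 100 mm high, on its rear half, 72 to 152 mm behind its front face. Origin: on the counter, in the middle of that front face, which looks roughly towards the robot. x points straight back into the slot, y left, z up.
- slot_mouth (a point): Middle of the slot's mouth in the slicer's front face, 7 mm above the counter; axes as the slicer's (x into the slot). The slot is a straight blind tunnel, 47 mm wide and 14 mm high from counter to roof; its floor is the counter itself, on which the cassette slides.
- slot_guides (a point): On the slot's axis 23 mm in front of the mouth, 7 mm up, between two low guides (14 mm high) that flare from 47 mm apart at the mouth to about 75 mm apart here; same axes.
- slot_inside (a point): On the slot's axis 50 mm inside the mouth (hidden under the roof). The unseen stop is set anew each time: its face lies 45 to 110 mm from the mouth. It is a sprung buffer giving 1 mm per 6 N; up to it there is only light rubbing, mostly under 3 N, briefly 6 N. A push of some 9 N over the rubbing, held 0.3 s, presses home (the stop must feel 5 N); over 15 N damages it. On release it pushes back the mm it gave.
- cassette_grip (a point): Middle of the upright grey plastic grip block of the loose cutter cassette (about 0.2 kg), 38 mm above the cassette's underside. x points along the plate to the nose, y left, z up. The block is 30 mm long (x), 24 mm wide (y) and stands from 10 to 64 mm above the underside. With the nose at the stop it is 20 to 85 mm in front of the mouth, outside the slicer.
- cassette_plate (a point): Middle of the cassette's flat steel plate, 44 mm wide and 10 mm thick, lying on the counter; same axes. The plate runs from 19 mm behind the grip's middle to 118 mm ahead of it, then a nose 12 mm long, 34 mm wide and 7 mm thick. This point is 49.5 mm ahead of the grip's middle, 5 mm above the underside.
- cassette_nose (a point): Middle of the cassette's nose end, 130 mm ahead of the grip's middle along the plate, 5 mm above the underside; same axes. This end meets the stop.

How it is judged:
On the way, in this order (a step that is already met when the one before it is completed fails the run):
1. the cassette's nose is in the slot, at least 20 mm past the mouth (x of cassette_nose in the frame of slicer above 0.02 m and y of cassette_nose in the frame of slicer between -0.005 and 0.005 m and angle between the x axis of cassette_nose and the x axis of slicer, either way round below 0.12 rad), for 0.05 s.
2. the cassette is pressed against the hidden stop with at least 5 N for 0.2 s (contact force between cassette and stop above 5 N and y of cassette_nose in the frame of slicer between -0.005 and 0.005 m and angle between the x axis of cassette_nose and the x axis of slicer, either way round below 0.12 rad), for 0.2 s.
At the end, for the whole second after the job is handed in: The cassette lies flat in the slicer's slot, in line with it within 5 mm and 7 degrees, its nose within 6 mm of the hidden stop's face, at rest and released (x of cassette_nose in the frame of stop_face above -0.006 m and y of cassette_nose in the frame of slicer between -0.005 and 0.005 m and angle between the x axis of cassette_nose and the x axis of slicer, either way round below 0.12 rad and angle between cassette_grip's own z axis and vertical below 0.06 rad and height (world z) of cassette_nose below 0.009 m and linear speed of cassette below 0.01 m/s and contact force between the fingers and cassette below 0.1 N); the robot touches nothing.
It fails at once if the cassette is pushed against the hidden stop with more than 15 N (contact force between cassette and stop above 15 N).
It fails at once if a bystander (whistle, spatula, cup, blue storage box, sealing ring or jar) is moved by more than 30 mm (distance of any of whistle, spatula, cup, storage, seal, jar from where it was at the start of the episode above 0.03 m).
It also fails if it takes over 51 s, if anything falls off the work surface, if the arm or the gripper's body presses on something with over 40 N, if the wrist force passes 120 N, or if a joint passes its speed limit or range.

ROBOT

A 6-joint arm with a two-finger parallel gripper is mounted at the origin on the work surface. World frame = base frame: x ahead of the robot, y to its left, z up, the work surface at z = 0. Lengths are in m, angles in rad, forces in N, time in s.
With the tool pointing down it reaches from about 0.325 to 0.925 m from the base axis. Payload 3.1 kg.
Tool frame: the origin (TCP) lies on the centre line of the jaws, within the pads' length; the fingertips stand 8 mm ahead of it and the grasp point (between the pads) lies 11 mm behind it (tips_ahead is the z of the fingertips in the tool frame, in m); z points along the fingers, y is the direction in which the jaws open and shut (so a half turn about z gives the same grasp; the last joint's range is limited). The gripper opens to 85 mm and grips with 20 to 120 N. Pads are 22 mm wide; open, the fingers measure 114 mm over their backs; the gripper's body (76 mm by 85 mm) begins 54 mm behind the grasp point. The pads swing forward as they close: fully open they stand 13 mm farther back than shut.
Start: joints at [1.141, 0.217, 1.613, -0, 1.311, -0.112], TCP at [0.195, 0.594, 0.239] pointing down, gripper open.
Joint ranges: [-2.75, 2.75], [-0.78, 2.1], [0.31, 2.55], [-1.13, 4.27], [0.13, 2.63], [-2.58, 2.58]. Speed limits (rad/s): [2.79, 2.79, 3.14, 3.14, 3.14, 3.14].

INTERFACE

Orientations are given as a unit quaternion [w, x, y, z].
In Python, from workcell import move_to, movel, set_joints, open_jaws, grab, hold, ik, snapshot, MotionError, close_job, get_time, get_qpos, get_qvel, get_joint_efforts, get_ee_pos, get_orientation, get_wrist_force, get_moment, get_opening, tips_ahead gives the robot as it stands. The module is installed in compiled form; this text tells all that it offers. Calls block until the motion is done:
- move_to(position, orientation): joint-space move of the TCP to a pose.
- movel(position, frame=None, feed=0.15, contact_N=None): straight line of the TCP; frame=None keeps the orientation; feed is the mean speed in m/s. With contact_N (N) it stops when the force on the tool has changed by that much, and returns True; else False.
- set_joints(angles): joint-space move.
- open_jaws() and grab(force=None): open the fingers fully, or close them until they stop; force is the grip in N (None keeps the last).
- hold(seconds).
- ik(position, orientation): joint angles nearest the present ones, or None.
- snapshot(name): name is "side" or "top"; returns a dict with "img" (480x640x3 uint8, red, green, blue), "range_z" (480x640 float32, m along the optical axis (not along the pixel's ray), 0 where there is no reading), "fovy" (degrees; the focal length in pixels is half the picture's height over the tangent of half this angle, whatever the lens; pixels are square), "cx", "cy" (the principal point, pixels), "camera_from_world" (4x4, takes a point from world to camera coordinates). Camera axes: x right, y down, z forward; pixel columns grow to the right and rows downward; lengths in m; the calibration is good to about 2 mm. A picture is of the moment at which its call begins.
A pose or a line that the arm cannot do raises MotionError and nothing moves.
- close_job(): hands the job in, once; it reports no verdict.
Readings, each from a call of its own:
- get_time(): time.
- get_qpos(): joint angles.
- get_qvel(): joint speeds.
- get_joint_efforts(): joint torques, N m.
- get_ee_pos(): TCP position.
- get_orientation(): TCP orientation.
- get_wrist_force(): force on the tool from outside, world axes, zero at the start.
- get_moment(): the same for the moment, N m.
- get_opening(): finger opening in m.
Only numpy, scipy, OpenCV 4.12 (cv2) and the standard library are available. Lean on these libraries where they do the work, as an engineer would, in place of code of your own. Each camera call takes 0.05 s, during which the arm holds its last target.

## Working session

There is one attempt and no reset: what is moved stays moved. The work goes in short steps, each a Python script; the robot and the scene stay as the last script left them, time stands still between calls to the robot, and variables do not carry over. Pictures are saved under pics/ and viewed, and the job is handed in when it is done.

```bash
mkdir -p pics
cat > h.py <<'E'
import numpy as np,cv2
from workcell import *
def snap(n,f):
    s=snapshot(n); cv2.imwrite(f'pics/{f}.png',s['img'][:,:,::-1]); np.savez(f'{f}.npz',**s); return s
def world(s):
    h,w=s['range_z'].shape; f=h/2/np.tan(np.radians(float(s['fovy']))/2)
    u,v=np.meshgrid(np.arange(w),np.arange(h)); z=s['range_z']
    P=np.stack([(u-s['cx'])/f*z,(v-s['cy'])/f*z,z,np.ones_like(z)],-1)
    W=P@np.linalg.inv(s['camera_from_world']).T
    W=W[...,:3].copy(); W[z<=0]=np.nan; return W
E
python3 - <<'E'
from h import *
for n in('top','side'):
    s=snap(n,n+'0'); print(n,s['fovy'],s['cx'],s['cy'],s['camera_from_world'].round(3).tolist())
print(get_time(),get_ee_pos(),get_orientation(),get_wrist_force(),get_opening(),tips_ahead if not callable(tips_ahead) else tips_ahead())
E
```

```text
top 57.389726996282384 327.90606606124913 241.28750162086433 [[0.016, -1.0, -0.01, -0.007], [-0.999, -0.016, -0.042, 0.571], [0.042, 0.011, -0.999, 0.693], [0.0, 0.0, 0.0, 1.0]]
side 53.08758351319951 325.3011337752091 241.35065121159013 [[-0.926, -0.376, 0.018, 0.549], [-0.271, 0.633, -0.725, 0.188], [0.261, -0.677, -0.689, 0.68], [0.0, 0.0, 0.0, 1.0]]
0.1 [0.19496825 0.59305607 0.23807021] [-2.87944092e-04  1.58207903e-01  9.87405195e-01 -1.07539305e-03] [ 0.58696894  0.27535455 -0.59183649] 0.08538052614598436 0.008
```

View pics/top0.png

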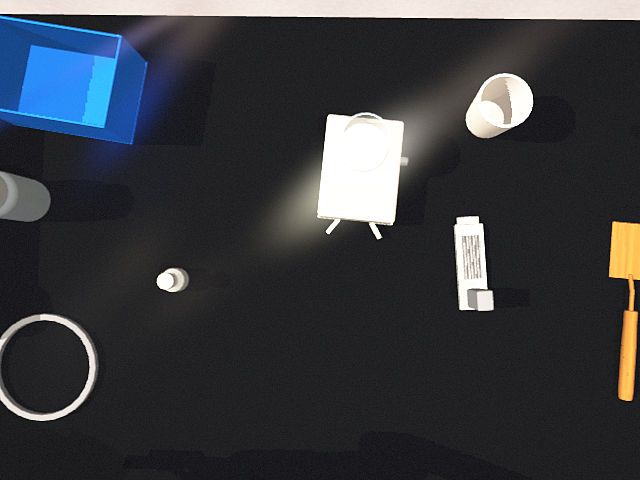

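View pics/side0.png

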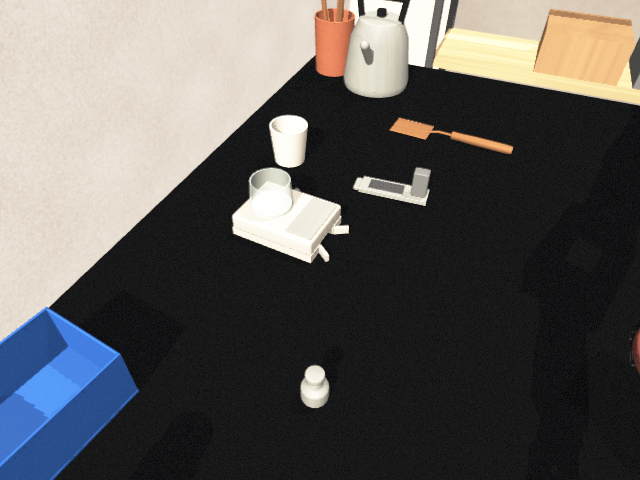

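The top view shows the slicer at about (360,170), with its front edge near row 220 and the guides at (333,227) and (375,230). The cassette is at about (472,265), with its nose at (468,218) and its grip at (481,300). The whistle is at (172,280), well clear of the path. Next I'll measure the poses from the depth.

```bash
python3 - <<'E'
from h import *
def mask(W,lo,hi,box,img=None):
    v0,v1,u0,u1=box; m=np.zeros(W.shape[:2],bool); m[v0:v1,u0:u1]=True
    return m&(W[...,2]>lo)&(W[...,2]<hi)
def rect(P,n):
    r=cv2.minAreaRect((P[:,:2]*1000).astype(np.float32)); print(n,len(P),'z',np.percentile(P[:,2],[2,50,98]).round(4),'rect',np.round(r[0],1),np.round(r[1],1),round(r[2],2))
    print(cv2.boxPoints(r).round(1).tolist())
for n,b1,b2 in(('top',(205,320,440,505),(100,245,305,410)),('side',(160,210,345,440),(165,265,225,355))):
    s=dict(np.load(n+'0.npz')); W=world(s)
    g=W[b1[0]:b1[1],b1[2]:b1[3]]
    print(n,'counter z',np.nanmedian(W[300:330,250:400,2]))
    for lo,hi,nm in((.005,.02,'plate'),(.058,.07,'griptop'),(.025,.07,'gripall')):
        m=mask(W,lo,hi,b1); rect(W[m],nm)
    m=mask(W,.038,.052,b2); rect(W[m],'slicer')
    m=mask(W,.007,.02,b2); rect(W[m],'guides')
E
python3 - <<'E'
import cv2
for n,(a,b,c,d) in {'top':(100,320,300,510),'side':(150,270,220,450)}.items():
    i=cv2.imread(f'pics/{n}0.png')[a:b,c:d]; k=800/i.shape[1]; k=min(k,600/i.shape[0])
    cv2.imwrite(f'pics/{n}0z.png',cv2.resize(i,None,fx=k,fy=k,interpolation=cv2.INTER_CUBIC))
E
```

```text
top counter z 0.0006184151689144768
plate 2176 z [0.0065 0.0109 0.015 ] rect [ 546.9 -223.9] [ 69.7 163.5] 80.81
[[460.6000061035156, -245.3000030517578], [622.0, -271.3999938964844], [633.0999755859375, -202.5], [471.70001220703125, -176.39999389648438]]
griptop 342 z [0.0589 0.0644 0.0669] rect [ 485.9 -230.8] [29.4 23.8] 3.44
[[470.5, -219.8000030517578], [471.8999938964844, -243.5], [501.29998779296875, -241.8000030517578], [499.79998779296875, -218.0]]
gripall 492 z [0.0278 0.0636 0.0667] rect [ 486.  -230.4] [29.3 24.2] 2.13
[[470.8999938964844, -218.89999389648438], [471.79998779296875, -243.10000610351562], [501.1000061035156, -242.0], [500.20001220703125, -217.8000030517578]]
slicer 6799 z [0.041  0.046  0.0497] rect [684. -52.] [131.6 160.1] 85.06
[[598.5999755859375, -110.69999694824219], [758.0999755859375, -124.5], [769.5, 6.599999904632568], [610.0, 20.399999618530273]]
guides 177 z [0.008  0.0146 0.0179] rect [593.4 -38.1] [119.   25.3] 84.73
[[575.4000244140625, -96.19999694824219], [600.5, -98.5], [611.5, 20.0], [586.2999877929688, 22.299999237060547]]
side counter z
[... 448 characters left out ...]
6875, -213.60000610351562]]
gripall 358 z [0.0258 0.0515 0.0636] rect [ 486.  -227.9] [30.2 27.7] 2.92
[[470.29998779296875, -214.89999389648438], [471.70001220703125, -242.5], [501.79998779296875, -241.0], [500.3999938964844, -213.3000030517578]]
slicer 2865 z [0.0387 0.0433 0.0501] rect [683.8 -43.4] [120.9 158.9] 85.47
[[599.9000244140625, -97.4000015258789], [758.2999877929688, -110.0], [767.7999877929688, 10.600000381469727], [609.4000244140625, 23.100000381469727]]
guides 644 z [0.0074 0.0127 0.0196] rect [656.8  -6.8] [207.2  98.4] 31.82
[[542.9000244140625, -19.600000381469727], [594.7000122070312, -103.19999694824219], [770.7999877929688, 6.0], [718.9000244140625, 89.5999984741211]]
```

View pics/top0z.png

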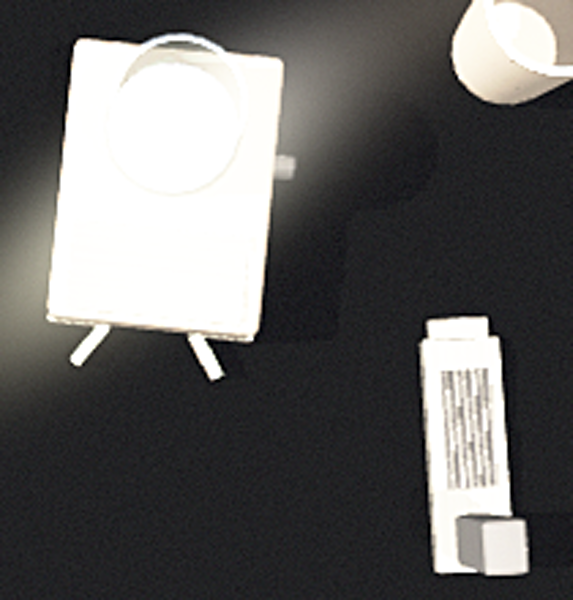

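```bash
cat > fit.py <<'E'
from h import *
from scipy.optimize import minimize
def box(x0,x1,y0,y1,z0,z1): return np.array([[x,y,z] for x in(x0,x1) for y in(y0,y1) for z in(z0,z1)])
def guide(s): return np.array([[x,s*(y+d),z] for x,y in((0,.0235),(-.023,.0375)) for d in(0,.006) for z in(0,.014)])
th=np.linspace(0,2*np.pi,40)
cup=np.array([[.112+.04*np.cos(t),.04*np.sin(t),z] for t in th for z in(.044,.1)])
SL=[box(0,.16,-.06,.06,0,.044),cup,guide(1),guide(-1)]
CA=[box(-.019,.118,-.022,.022,0,.01),box(.118,.13,-.017,.017,0,.007),box(-.015,.015,-.012,.012,.01,.064)]
K=4
def sil(s,parts,p,bx):
    v0,v1,u0,u1=bx; f=240/np.tan(np.radians(float(s['fovy']))/2)
    M=np.zeros(((v1-v0)*K,(u1-u0)*K),np.uint8); c,sn=np.cos(p[2]),np.sin(p[2])
    for q in parts:
        w=np.c_[p[0]+c*q[:,0]-sn*q[:,1],p[1]+sn*q[:,0]+c*q[:,1],q[:,2],np.ones(len(q))]@s['camera_from_world'].T
        uv=np.c_[w[:,0]/w[:,2]*f+s['cx']-u0+.5,w[:,1]/w[:,2]*f+s['cy']-v0+.5]*K
        h=cv2.convexHull(uv.astype(np.float32))
        cv2.fillConvexPoly(M,np.round(h*16).astype(np.int32),255,shift=4)
    return cv2.resize(M,None,fx=1/K,fy=1/K,interpolation=cv2.INTER_AREA)/255.
def fit(s,parts,p0,bx,thr,ign=None):
    v0,v1,u0,u1=bx; g=s['img'][v0:v1,u0:u1].max(-1).astype(float)
    T=np.clip((g-(thr-40))/80,0,1); w=np.ones_like(T)
    if ign: w[ign[0]-v0:ign[1]-v0,ign[2]-u0:ign[3]-u0]=0
    sc=np.array([.001,.001,.01])
    cost=lambda d:(w*(sil(s,parts,p0+d*sc,bx)-T)**2).sum()
    x=np.zeros(3)
    for st in(6,2,.5):
        x=minimize(cost,x,method='Nelder-Mead',options=dict(initial_simplex=np.vstack([x]+[x+st*e for e in np.eye(3)]),xatol=.01,fatol=.01)).x
    p=p0+x*sc; return p,cost(x),T,sil(s,parts,p,bx)
E
python3 - <<'E'
from fit import *
o=[]
for n,b,ig,bc in(('top',(100,250,300,410),(150,172,400,410),(205,325,440,505)),('side',(160,270,220,355),None,(155,215,345,440))):
    s=dict(np.load(n+'0.npz'))
    r=fit(s,SL,np.array([.605,-.043,-.083]),b,170 if n=='top' else 120,ig); print(n,'slicer',(r[0][:2]*1000).round(1),r[0][2].round(4),r[1].round(1))
    o.append(np.dstack([r[2],r[3],r[3]]))
    r=fit(s,CA,np.array([.486,-.229,.05]),bc,80); print(n,'cass',(r[0][:2]*1000).round(1),r[0][2].round(4),r[1].round(1))
    o.append(np.dstack([r[2],r[3],r[3]]))
H=270
cv2.imwrite('pics/fit0.png',np.vstack([np.hstack([cv2.resize(a*255,(390,H)) for a in o[i:i+2]]) for i in(0,2)]))
E
```

```text
top slicer [605.1 -39.5] -0.0866 315.2
top cass [ 486.4 -231.7] 0.0645 31.1
side slicer [605.5 -36.4] -0.0814 495.3
side cass [ 487.  -228.9] 0.0648 17.2[ WARN:0@2.135] global loadsave.cpp:1063 imwrite_ Unsupported depth image for selected encoder is fallbacked to CV_8U.
```

View pics/fit0.png

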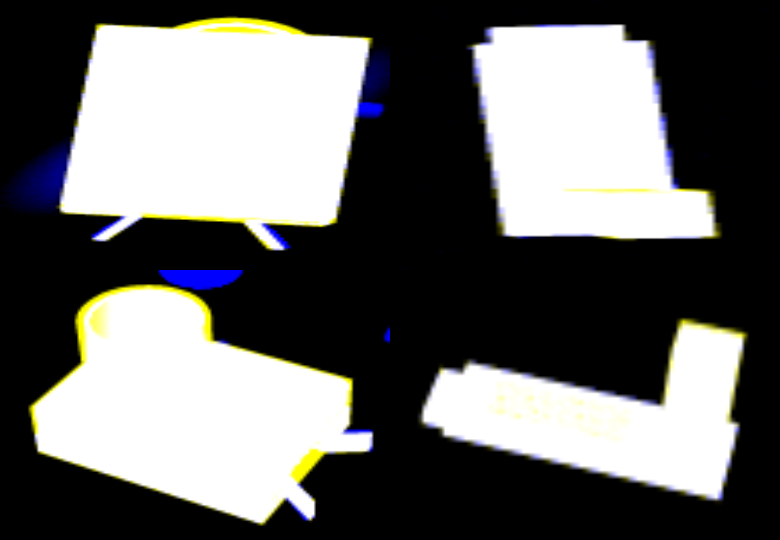

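Both fits line up with the outlines. The slicer-minus-cassette offset agrees between the two cameras to 0.3 mm: (118.7, 192.2) mm from the top and (118.5, 192.5) mm from the side. In absolute y the cameras differ by about 2.9 mm, so I'll use the grasp as the reference. Now I'll grasp the grip.

```bash
cat >> h.py <<'E'
def q_of(psi):
    f=np.pi/2+psi/2; return np.array([0,np.cos(f),np.sin(f),0])
E
python3 - <<'E'
from h import *
p=np.array([.4867,-.2303]); q=q_of(.0647)
print(ik([*p,.032],q), ik([.43,-.023,.032],q_of(-.084)))
move_to([*p,.14],q); print(get_time(),get_ee_pos())
movel([*p,.032],feed=.08,contact_N=15)
print(get_ee_pos(),get_wrist_force())
grab(50); hold(.2)
print(get_time(),get_ee_pos(),get_wrist_force(),get_moment(),get_opening())
snap('side','side1'); snap('top','top1')
E
```

```text
[-5.72342687e-01  3.10858837e-01  1.94043259e+00 -4.44089210e-16
  8.90301230e-01 -2.20783901e+00] [-2.16720362e-01  1.10668720e-01  2.19000130e+00 -4.44089210e-16
  8.40922636e-01 -1.70351669e+00]
3.1833 [ 0.48705414 -0.22975902  0.14009012]
[ 0.48724658 -0.23062858  0.03265992] [ 0.37533843 -0.64439365  0.83795604]
5.475 [ 0.48687432 -0.23044508  0.03218501] [0.13281673 0.39338314 2.30488667] [-0.02182223  0.04609525  0.03164309] 0.023471643952795704
```

View pics/side1.png

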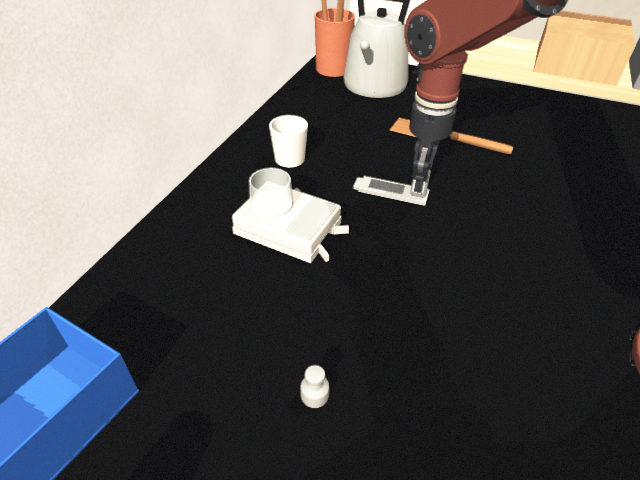

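View pics/top1.png

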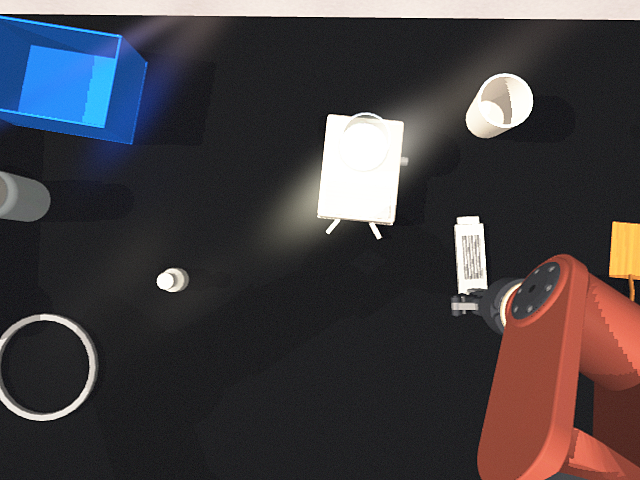

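The side view shows the jaws closed on the grip at about (421,185), with an opening of 23.5 mm against the 24 mm block. In the top view the front of the plate is still visible, rows 215–275. I'll refit the held cassette to see how far the cameras are offset from the robot.

Run:
```python
from fit import *
for k in '01':
  for n,bc in(('top',(205,272,440,505)),('side',(165,204,345,408))):
    s=dict(np.load(n+k+'.npz'))
    r=fit(s,CA[:2],np.array([.486,-.229,.06]),bc,80); print(k,n,'cass',(r[0][:2]*1000).round(1),r[0][2].round(4),r[1].round(1))
print(get_orientation())
```

```text
0 top cass [ 486.8 -231.9] 0.067 10.1
0 side cass [ 487.  -229.2] 0.067 5.1
1 top cass [ 486.9 -232.2] 0.0663 11.2
1 side cass [ 487.5 -229.5] 0.0684 5.3
[ 1.97991105e-04 -3.23169849e-02  9.99477642e-01 -1.26473067e-04]
```

With the cassette held and the cameras corrected, the slicer origin comes out at about (605.2, −37.5) mm, yaw −0.084 rad. Next I lift, carry the cassette to just in front of the guides and check alignment before inserting.

```bash
cat >> h.py <<'E'
SL0=np.array([.6052,-.0375]); SY=-.084
def at(x,y=0,z=.0325): 
    c,s=np.cos(SY),np.sin(SY); return [SL0[0]+c*x-s*y,SL0[1]+s*x+c*y,z]
def rel(P): 
    c,s=np.cos(SY),np.sin(SY); d=np.asarray(P)[:2]-SL0; return np.array([c*d[0]+s*d[1],-s*d[0]+c*d[1]])
E
python3 - <<'E'
from h import *
p=get_ee_pos(); movel([p[0],p[1],.075],feed=.1)
print(get_wrist_force(),get_moment())
move_to(at(-.185,0,.075),q_of(SY))
movel(at(-.185,0,.0345),feed=.06,contact_N=8); hold(.2)
print(get_time(),get_ee_pos(),rel(get_ee_pos()),get_wrist_force(),get_opening())
snap('side','side2'); snap('top','top2')
E
python3 - <<'E'
import cv2
for n,(a,b,c,d) in {'top':(200,350,280,440),'side':(150,290,250,430)}.items():
    i=cv2.imread(f'pics/{n}2.png')[a:b,c:d]
    cv2.imwrite(f'pics/{n}2z.png',cv2.resize(i,None,fx=4,fy=4,interpolation=cv2.INTER_CUBIC))
E
```

```text
[ 0.11135709 -0.40718423 -2.79712189] [0.01157066 0.09706113 0.01104101]
8.0583 [ 0.42133821 -0.02203232  0.03497507] [-1.84511265e-01 -1.30967286e-05] [ 0.61297026 -0.13145165 -2.93807097] 0.02367852540567284
```

View pics/top2z.png

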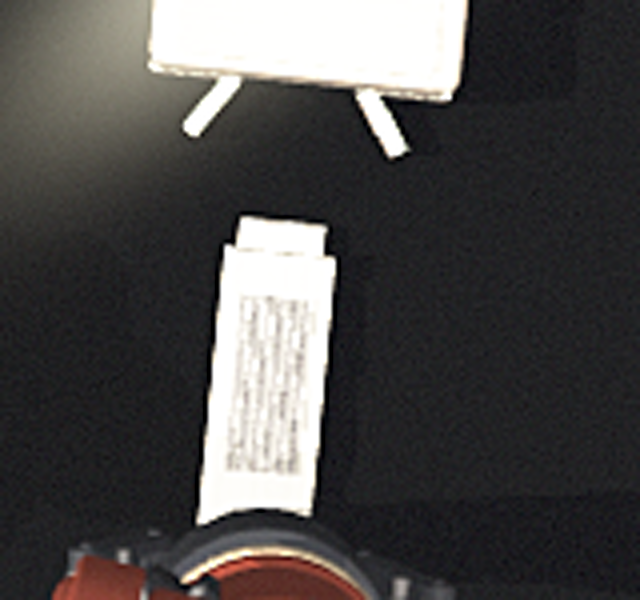

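View pics/side2z.png

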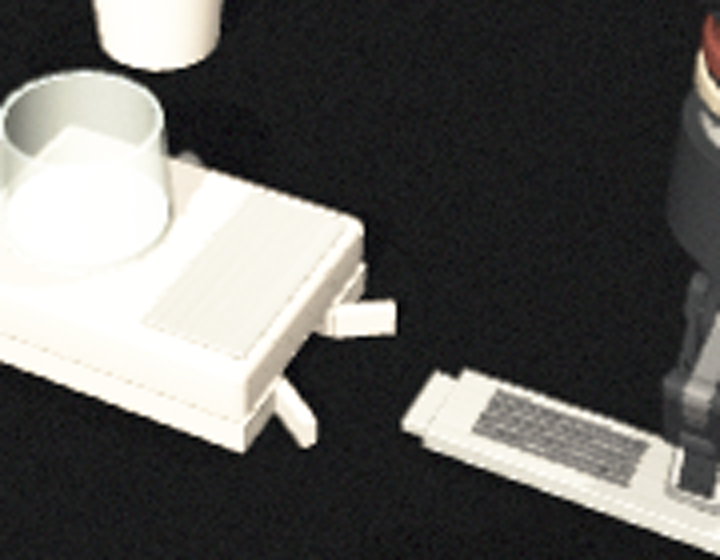

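The slot axis and the nose line up to about 1 px in the top crop: mouth middle (300,85), nose middle (283,235). I'll fit it numerically, allowing for the plate being about 2.5 mm up.

Run:
```python
from fit import *
CZ=[c+[0,0,.0027] for c in CA[:2]]
P=np.array(at(-.185)[:2]+[SY])
for n,bc,bs,ig in(('top',(245,325,315,375),(100,250,300,410),(150,172,400,410)),('side',(235,272,346,410),(160,270,220,355),None)):
    s=dict(np.load(n+'2.npz'))
    r=fit(s,CZ,P,bc,80); 
    r2=fit(s,SL,np.array([.605,-.038,-.083]),bs,170 if n=='top' else 120,ig)
    d=r[0][:2]-r2[0][:2]; a=r2[0][2]; c,q=np.cos(a),np.sin(a)
    print(n,(r[0][:2]*1000).round(1),r[0][2].round(4),r[1].round(1),'slicer',(r2[0][:2]*1000).round(1),a.round(4),'rel',np.round([1000*(c*d[0]+q*d[1]),1000*(-q*d[0]+c*d[1])],2),(r[0][2]-a).round(4))
    # nose rel
    nz=r[0][:2]+.13*np.array([np.cos(r[0][2]),np.sin(r[0][2])])-r2[0][:2]
    print('nose',np.round([1000*(c*nz[0]+q*nz[1]),1000*(-q*nz[0]+c*nz[1])],2))
```

```text
top [421.2 -23.4] -0.0844 26.4 slicer [605.2 -39.6] -0.0862 rel [-184.7     0.27] 0.0018
nose [-54.7   0.5]
side [421.7 -21.4] -0.0794 3.0 slicer [605.2 -36. ] -0.0841 rel [-184.09   -0.87] 0.0046
nose [-54.09  -0.27]
```

Alignment is within 1 mm and 5 mrad in both views. Inserting now.

Run:
```python
from h import *
def st(t):
    c,s=np.cos(SY),np.sin(SY); f=get_wrist_force(); print(t,round(get_time(),2),(rel(get_ee_pos())*1000).round(2),round(get_ee_pos()[2]*1000,2),'F',np.round([c*f[0]+s*f[1],-s*f[0]+c*f[1],f[2]],2),'M',get_moment().round(2))
movel(at(-.185,0,.0325),feed=.03); st('low')
for x in(-.15,-.13,-.115,-.1,-.09):
    r=movel(at(x,0,.0325),feed=.03,contact_N=7); st((x,r))
    if r: break
```

```text
low 8.41 [-1.852e+02  3.000e-02] 32.36 F [-0.33  0.18 -1.33] M [-0.01  0.01  0.01]
(-0.15, False) 9.72 [-1.5031e+02  4.0000e-02] 32.4 F [-0.1   0.32 -2.01] M [ 0.    0.05 -0.  ]
(-0.13, False) 10.54 [-1.3022e+02  5.0000e-02] 32.35 F [ 0.04 -0.08 -1.34] M [-0.04  0.05  0.01]
(-0.115, False) 11.19 [-1.151e+02  2.000e-02] 32.38 F [-0.23 -0.36 -3.06] M [-0.04  0.05 -0.  ]
(-0.1, False) 11.84 [-1.0011e+02  2.0000e-02] 32.36 F [ 0.1  -0.7  -2.05] M [0.06 0.04 0.03]
(-0.09, False) 12.32 [-8.99e+01 -2.00e-02] 32.45 F [ 0.7  -0.29 -1.64] M [ 0.02  0.08 -0.04]
```

```bash
cat >> h.py <<'E'
def ff(n=1):
    c,s=np.cos(SY),np.sin(SY); a=[]
    for i in range(n):
        if i: hold(.02)
        f=get_wrist_force(); a.append([c*f[0]+s*f[1],-s*f[0]+c*f[1],f[2]])
    return np.mean(a,0).round(2)
def st(t,n=1): print(t,round(get_time(),2),(rel(get_ee_pos())*1000).round(2),round(get_ee_pos()[2]*1000,2),'F',ff(n),flush=True)
E
python3 - <<'E'
from h import *
x=-.09
while x<-.018:
    x+=.01
    r=movel(at(x,0,.0325),feed=.015,contact_N=5); st((round(x,3),r))
    if r: hold(.1); st('settled',5); break
E
```

```text
(-0.08, False) 13.14 [-8.013e+01  1.000e-02] 32.42 F [-0.67  0.83 -1.73]
(-0.07, False) 13.96 [-7.014e+01  2.000e-02] 32.4 F [ 0.65  0.11 -2.92]
(-0.06, True) 14.4 [-66.09   0.11] 32.19 F [-1.13  0.2   5.79]
settled 14.5 [-66.13   0.1 ] 32.19 F [-0.82 -0.24  5.53]
```

The trigger came from vertical force (+8 N), not x: the plate is touching the counter because the TCP dropped 0.2 mm. I'll raise it 0.5 mm and continue, watching x.

Run:
```python
from h import *
p=rel(get_ee_pos())
movel(at(p[0],0,.0330),feed=.01); hold(.1); st('raised',5)
x=p[0]
for i in range(10):
    x+=.002
    r=movel(at(x,0,.0330),feed=.012,contact_N=5); st((round(x,4),r),3)
    if r: hold(.1); st('settled',5); break
```

```text
raised 15.14 [-6.63e+01  4.00e-02] 32.81 F [-1.27  0.57  1.54]
(np.float64(-0.0641), True) 15.42 [-65.98   0.08] 32.73 F [-1.79 -0.32  3.88]
settled 15.55 [-66.09   0.08] 32.62 F [-1.51  0.12  4.36]
```

Run:
```python
from h import *
p=rel(get_ee_pos()); x=p[0]; print(get_moment().round(3),get_opening())
for i in range(4):
    x+=.0005
    movel(at(x,0,.0330),feed=.01); hold(.1); st(round(x*1000,2),5); print(get_moment().round(3),get_orientation().round(4))
    if -ff(3)[0]>8: break
```

```text
[-0.097 -0.591 -0.039] 0.02367518338024416
-65.64 16.03 [-66.05   0.08] 32.93 F [-2.96 -0.28  5.47]
[-0.049 -0.26  -0.064] [-6.700e-03  4.200e-02  9.991e-01  8.000e-04]
-65.14 16.48 [-66.17   0.1 ] 32.65 F [-4.36  0.06  5.59]
[-0.058 -0.04  -0.033] [-7.400e-03  4.190e-02  9.991e-01  9.000e-04]
-64.64 16.93 [-66.24   0.16] 32.35 F [-5.39  0.54  5.37]
[-0.011  0.111 -0.059] [-8.100e-03  4.190e-02  9.991e-01  9.000e-04]
-64.14 17.38 [-66.15   0.21] 32.27 F [-6.    0.53  6.14]
[-0.023  0.258 -0.011] [-0.0086  0.0418  0.9991  0.001 ]
```

Progress has stopped at TCP x ≈ −66.1 mm (nose about 64 mm in) and Fx is building. There is also an odd lift at the nose and a tool tilt of about 17 mrad. I'll unload, let go so the cassette lies flat, and look.

```bash
python3 - <<'E'
from h import *
movel(at(-.0662,0,.0330),feed=.01); hold(.1); st('unload',5); print(get_moment().round(3),get_orientation().round(4))
open_jaws(); hold(.1); st('open',5); print(get_moment().round(3),get_orientation().round(4))
p=get_ee_pos(); 
snap('side','side3')
movel([p[0],p[1],.12],frame=q_of(SY),feed=.12)
st('up',3);snap('side','side4'); snap('top','top4')
E
python3 - <<'E'
import cv2
for n in('side3','side4'):
    i=cv2.imread(f'pics/{n}.png')[150:290,230:430]
    cv2.imwrite(f'pics/{n}z.png',cv2.resize(i,None,fx=4,fy=4,interpolation=cv2.INTER_CUBIC))
E
```

```text
unload 17.94 [-66.65   0.09] 32.49 F [-0.77  0.48 -1.24]
[0.017 0.066 0.072] [-6.800e-03  4.200e-02  9.991e-01  8.000e-04]
open 18.73 [-6.617e+01 -2.000e-02] 33.03 F [-0.43 -0.16 -0.28]
[-0.061  0.031  0.014] [-6.300e-03  4.200e-02  9.991e-01  7.000e-04]
up 19.73 [-66.96   0.08] 119.26 F [ 0.72 -0.11 -0.19]
```

View pics/side4z.png

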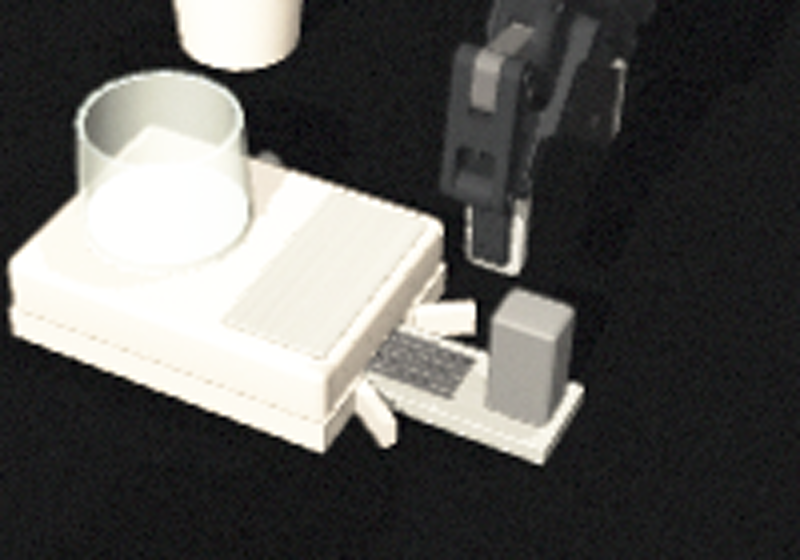

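View pics/side3z.png

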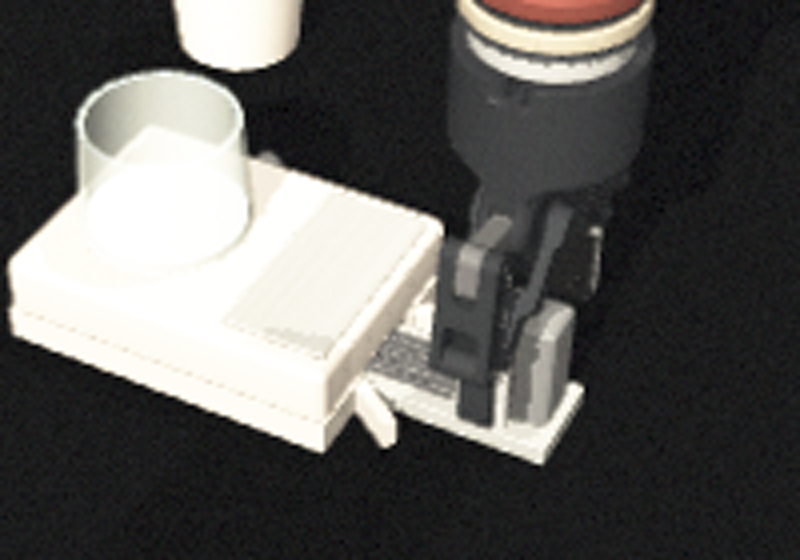

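View pics/top4.png

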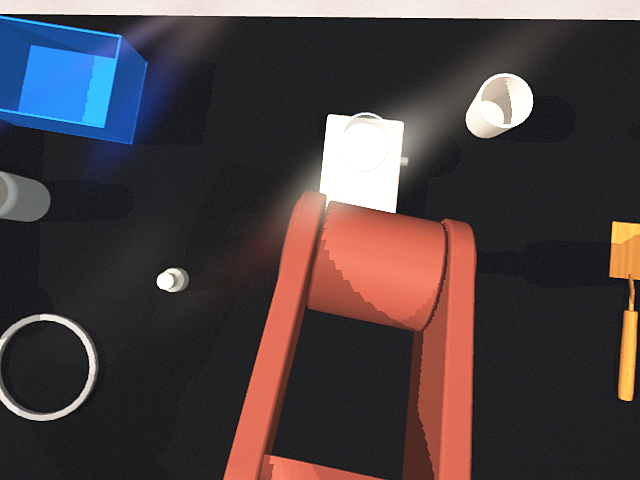

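The cassette lies flat and straight in the slot. `movel` without a frame had apparently been picking up the measured orientation each time, which built up the tilt and pushed the nose down. I'll pass the frame explicitly, regrip and press with a clean posture.

Run:
```python
from fit import *
s=dict(np.load('side4.npz'))
c=np.array(at(-.066)[:2]+[SY])+[.0004,.001,.002]
bc=(218,268,325,378)
class Z: pass
# slicer occludes the front: model it too, fixed region excludes bright slicer/guides left part
r=fit(s,[CA[2],box(-.019,.03,-.022,.022,0,.01)],c,(220,268,352,380),75)
print((r[0][:2]*1000).round(1),r[0][2].round(4),r[1],'rel',(1000*rel(r[0][:2]-[.0004,.001])).round(2))
print(get_orientation().round(4),rel(get_ee_pos()))
```

```text
[539.3 -29.9] -0.0634 19.03084907247213 rel [-66.62   0.99]
[-1.300e-03  4.200e-02  9.991e-01  2.000e-04] [-6.72627847e-02  7.80600170e-05]
```

Run:
```python
from h import *
q=q_of(SY); X=-.0665
def go(x,z,feed=.01,**k): return movel(at(x,0,z),frame=q,feed=feed,**k)
go(X,.12,.1); go(X,.0335,.08,contact_N=15); st('down',3)
grab(40); hold(.15); st('grip',5); print(get_opening(),get_moment().round(3),get_orientation().round(4))
go(X,.0337); hold(.1); st('z',5); print(get_moment().round(3))
f0=ff(8)[0]; x=X
for i in range(6):
    x+=.0005
    go(x,.0337); hold(.08); st(round(x*1000,2),5); print(get_moment().round(3),get_orientation().round(4)[0])
    if ff(3)[0]-f0<-6: break
```

```text
down 21.34 [-65.77  -0.07] 34.18 F [-0.04  0.12 -0.03]
grip 22.11 [-6.643e+01  2.000e-02] 33.69 F [-0.49  0.54  2.06]
0.023450604599118473 [0.013 0.123 0.032] [0.     0.042  0.9991 0.    ]
z 22.52 [-6.643e+01  1.000e-02] 33.69 F [0.05 0.63 1.04]
[ 0.07  -0.045  0.012]
-66.0 23.04 [-6.635e+01  1.000e-02] 33.72 F [-2.53  0.63  3.77]
[0.024 0.255 0.012] -0.0004
-65.5 23.48 [-6.612e+01  2.000e-02] 33.68 F [-4.2   0.13  4.78]
[0.032 0.443 0.088] -0.0008
-65.0 23.91 [-6.595e+01  2.000e-02] 33.7 F [-5.09  0.12  6.15]
[0.012 0.518 0.007] -0.0012
-64.5 24.34 [-6.587e+01  2.000e-02] 33.68 F [-6.27  0.58  6.7 ]
[0.022 0.604 0.015] -0.0016
```

The advance is elastic: about 0.56 mm at 6 N, which matches the sprung stop minus rubbing. I'll take off some of the vertical load and keep pressing in small steps.

Run:
```python
from h import *
q=q_of(SY)
def go(x,z,feed=.01,**k): return movel(at(x,0,z),frame=q,feed=feed,**k)
x=-.0645; go(x,.0343); hold(.05); st('z+',5)
for i in range(8):
    x+=.0004
    go(x,.0343); hold(.05); st(round(x*1000,2),5)
    F=ff(3)[0]
    if F<-9.2: break
hold(.4); st('held',8); print(get_moment().round(3))
```

```text
z+ 24.74 [-6.584e+01  6.000e-02] 33.69 F [-5.55  0.01  3.42]
-64.1 25.11 [-65.69   0.08] 33.7 F [-6.14  0.3   4.16]
-63.7 25.51 [-65.58   0.08] 33.69 F [-7.23 -0.03  5.07]
-63.3 25.91 [-65.49   0.11] 33.69 F [-8.1  -0.03  6.14]
-62.9 26.31 [-65.37   0.1 ] 33.7 F [-9.09  0.17  6.94]
-62.5 26.71 [-65.28   0.13] 33.68 F [-9.41  0.43  7.4 ]
held 27.21 [-65.26   0.12] 33.67 F [-9.06 -0.2   7.44]
[ 0.016  1.001 -0.039]
```

Run:
```python
from h import *
q=q_of(SY)
def go(x,z,feed=.01,**k): return movel(at(x,0,z),frame=q,feed=feed,**k)
x=-.0625; go(x,.0348); hold(.05); st('z+',5)
for i in range(5):
    x+=.0004
    go(x,.0348); hold(.05); st(round(x*1000,2),5)
    if ff(4)[0]<-10.8: break
hold(.5); st('held',8)
# unload then raise nothing, back off
go(-.0655,.0340); hold(.1); st('unload',6)
p=rel(get_ee_pos()); go(p[0],.0337); hold(.1); st('pre-open',6)
```

```text
z+ 27.62 [-65.3    0.14] 33.68 F [-7.96 -0.07  4.49]
-62.1 27.99 [-65.26   0.13] 33.7 F [-8.93 -0.37  5.08]
-61.7 28.41 [-65.19   0.14] 33.71 F [-10.01   0.22   6.51]
-61.3 28.82 [-65.07   0.13] 33.71 F [-10.61  -0.21   7.24]
-60.9 29.24 [-64.98   0.16] 33.67 F [-11.29  -0.48   7.92]
held 29.86 [-65.01   0.19] 33.66 F [-11.73  -0.     7.9 ]
unload 30.69 [-65.85   0.11] 33.7 F [-2.94  0.45  0.74]
pre-open 31.12 [-65.88   0.09] 33.69 F [-2.27  1.45  0.84]
```

TCP travel against the stop was 1.43 mm, so about 8.6 N at 6 N/mm. The push read 11.5 N in total, leaving about 3 N of rubbing, which is consistent. Releasing now.

Run:
```python
from fit import *
q=q_of(SY)
open_jaws(); hold(.1); st('open',4)
p=get_ee_pos(); movel([p[0],p[1],.13],frame=q,feed=.12); 
s=snap('side','side5')
r=fit(s,[CA[2],box(-.019,.03,-.022,.022,0,.01)],np.array(at(-.066)[:2]+[SY])+[.0004,.001,.002],(220,268,352,380),75)
print(r[0],'rel',(1000*rel(r[0][:2]-[.0004,.001])).round(2),r[1],get_time())
i=s['img'][150:290,230:430,::-1]
cv2.imwrite('pics/side5z.png',cv2.resize(i,None,fx=4,fy=4,interpolation=cv2.INTER_CUBIC))
```

```text
open 31.93 [-65.85   0.  ] 33.72 F [-0.31 -0.1  -0.39]
[ 0.53909515 -0.02954697 -0.05752841] rel [-66.85   1.35] 18.294455738177625 32.9833
```

View pics/side5z.png

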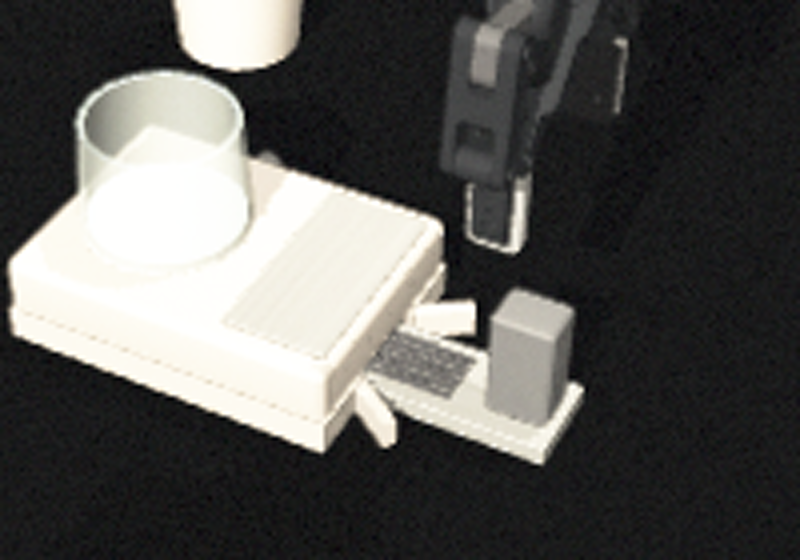

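The cassette lies flat in the slot with its grip at about (531,355) in the crop. The arm is clear above it and nothing else has moved. Handing in.

Run:
```python
from h import *
print(get_wrist_force().round(2)); close_job()
```

```text
[-0.15 -0.26  0.12]
the job is handed in; nothing more can be done
```

The cassette is in the slot with its nose about 64 mm in, resting against what I take to be the stop. I released it and handed the job in at about 33 s. `close_job` gives no verdict, so whether it passed is not confirmed.

**What I did:** I picked the cassette up by its grip, lined it up with the slot within 1 mm and 5 mrad in both cameras, and slid it in until it stopped. I then pressed up to about 11.5 N and held for over 0.5 s. The tool moved 1.43 mm while pressing, so the stop felt roughly 8.6 N and about 3 N went to rubbing. That estimate assumes the grip did not slip. The stop cannot have felt more than the 11.5 N I measured, below the 15 N limit.

**What went wrong:** On the first contact, the tool had tilted by about 17 mrad and was pressing the nose down on the counter. I unloaded, let go, regripped upright and pressed again.

**Last checks:**
- **Cassette:** the side picture after release shows it lying flat in line with the slot.
- **Gripper:** the jaws are clear of the cassette and the wrist force is near zero.
- **Bystanders:** none looked displaced in the pictures I took, though the final crop showed only the cup.
- **Disagreement:** the last camera fit of the visible part put the grip 1.35 mm off the slot axis and 0.026 rad off in yaw. Only part of the cassette was visible, so I trust that fit less, and both values are inside the limits for the finished job. The tool reading at release was 0.1 mm off axis.

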